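Pile the finish samples and hold the loupe over the drilled one

TASK

Pile the wood finish samples squarely on the one that already lies on the focus stand: first the plain sample, then the drilled sample on top, edges flush. Then take the loupe and hold it level with its lens centred over the drilled hole, at the height shown by the pointer on the stand's post, and finish while still holding it there in the air. Leave the pointer as it is set, and the other things where they are.

Things in the scene. Friction and masses are not known exactly. Their poses are not given: they have to be found in the camera images.
- stand: fixed focus stand on the pale table: a flat dark steel platen 170 x 90 mm, 12 mm thick, with a thin steel post (12 mm thick, top 165 mm above the table) near one end. Origin: on the table under the middle of the pile place; z up; the x axis points along the platen towards the post, which stands at x = +100 mm; the platen reaches from x = -50 to +120 mm and y = -45 to +45 mm
- pointer_tip (a point): tip of the small steel pointer that sticks out 30 mm from the post's axis towards the pile place (stand x = +70 mm, y = 0), on a dark round collar 26 mm across and 16 mm high. The pointer is set to 105 to 145 mm above the table and stays there by friction; this height is the focal height for the middle of the lens
- bottom_sample: plain wooden plate 80 x 50 x 12 mm, loose, lying flat on the platen, the start of the pile. Origin: centre of its underside; x along the 80 mm side, y along the 50 mm side
- plain_sample: plain wooden plate 80 x 50 x 12 mm without a hole, loose, 42 to 84 g, flat on the pale table. Origin: centre of its underside; x along the 80 mm side, y along the 50 mm side
- drilled_sample: wooden plate 80 x 50 x 12 mm with a 16 mm hole through its middle, loose, 42 to 84 g, flat on the pale table. Origin: centre of its underside; x along the 80 mm side, y along the 50 mm side
- hole (a point): middle of the drilled sample's hole, at its upper face (12 mm above the underside)
- loupe: reading lens, 90 g, lying flat on the wooden bench: round steel rim 64 mm across, 10 mm high, with a straight dark handle that runs from x = -48 to -133 mm, flat-sided, 14 mm wide and 16 mm high, its underside level with the rim's. Origin: underside of the rim, in its middle; z is the optical axis; the handle runs along -x
- lens (a point): middle of the loupe's lens, 5 mm above the underside of the rim
- handle (a point): middle of the loupe's handle, 88 mm from the lens centre along the loupe's -x, 8 mm above its underside
- sanding_block: sanding block, 64 x 109 x 32 mm, bystander on the pale table. Origin: centre of its underside
- tape_measure: dark tape measure, 35 x 81 x 62 mm, bystander on the pale table. Origin: centre of its underside
- wax_tin: round tin 68 mm across, 27 mm high, bystander on the wooden bench. Origin: centre of its underside
There are look-alikes about, which are no part of the job. Leave any black look-alike of the bottom_sample alone.

How it is judged:
On the way, in this order (a step that is already met when the one before it is completed fails the run):
1. the plain sample lies squarely on the bottom sample, let go (horizontal distance between plain_sample and bottom_sample below 0.007 m and angle between the x axis of plain_sample and the x axis of bottom_sample, either way round below 0.1 rad and z of plain_sample in the frame of bottom_sample between 0.01 and 0.014 m and contact force between plain_sample and the fingers below 0.1 N and linear speed of plain_sample below 0.02 m/s), for 0.2 s.
2. the drilled sample lies squarely on the plain sample, let go (horizontal distance between drilled_sample and plain_sample below 0.007 m and angle between the x axis of drilled_sample and the x axis of plain_sample, either way round below 0.1 rad and z of drilled_sample in the frame of plain_sample between 0.01 and 0.014 m and contact force between drilled_sample and the fingers below 0.1 N and linear speed of drilled_sample below 0.02 m/s), for 0.2 s.
At the end, for the whole second after the job is handed in: Samples flat in a pile on the platen (bottom, plain, drilled), neighbours within 8 mm and 0.11 rad; loupe held still in the fingers, clear of stand and pile, lens within 10 mm of the hole sideways, within 7 mm of the pointer tip in height, tilted under 0.1 rad (horizontal distance between plain_sample and bottom_sample below 0.008 m and angle between the x axis of plain_sample and the x axis of bottom_sample, either way round below 0.11 rad and horizontal distance between drilled_sample and plain_sample below 0.008 m and angle between the x axis of drilled_sample and the x axis of plain_sample, either way round below 0.11 rad and z of bottom_sample in the frame of stand between 0.01 and 0.014 m and z of plain_sample in the frame of stand between 0.022 and 0.026 m and z of drilled_sample in the frame of stand between 0.034 and 0.038 m and horizontal distance between lens and hole below 0.01 m and z of lens in the frame of pointer_tip between -0.007 and 0.007 m and angle between loupe's own z axis and vertical below 0.1 rad and linear speed of loupe below 0.02 m/s and contact force between loupe and the fingers above 1 N and contact force between loupe and stand below 0.1 N and contact force between loupe and drilled_sample below 0.1 N); the arm keeps its last pose, push and grip.
It fails at once if the pointer was shifted by more than 6 mm (distance of pointer_tip from where it was at the start of the episode above 0.006 m).
It fails at once if the sanding block was pushed away (distance of sanding_block from where it was at the start of the episode above 0.03 m).
It fails at once if the tape measure was pushed away (distance of tape_measure from where it was at the start of the episode above 0.03 m).
It fails at once if the wax tin was pushed away (distance of wax_tin from where it was at the start of the episode above 0.03 m).
It also fails if it takes over 70 s, if anything falls off the work surface, if the arm or the gripper's body presses on something with over 40 N, if the wrist force passes 120 N, or if a joint passes its speed limit or range.

ROBOT

A 6-joint arm with a two-finger parallel gripper is mounted at the origin on a cart in front of the work surface, level with it; the furniture and walls round the work are solid. World frame = base frame: x ahead of the robot, y to its left, z up, the work surface at z = 0. Lengths are in m, angles in rad, forces in N, time in s.
With the tool pointing down it reaches from about 0.35 to 1 m from the base axis. Payload 7.1 kg.
Tool frame: the origin (TCP) lies midway between the tips of the shut fingers; the grasp point (between the pads) lies 19 mm behind it; z points along the fingers, y is the line along which they close (so a half turn about z gives the same grasp; the last joint's range is limited). The gripper opens to 85 mm and grips with 20 to 120 N. Pads are 22 mm wide; open, the fingers measure 114 mm over their backs; the gripper's body (76 mm by 85 mm) begins 54 mm behind the grasp point. The pads swing forward as they close: fully open they stand 13 mm farther back than shut.
Start: joints at [1.095, 0.423, 1.63, -0, 1.089, -0.019], TCP at [0.276, 0.561, 0.231] pointing down, gripper open.
Joint ranges: [-3, 3], [-0.9, 2.11], [0.09, 2.58], [-1.31, 4.45], [0.11, 2.69], [-2.54, 2.54]. Speed limits (rad/s): [2.39, 2.39, 3.01, 3.14, 3.14, 3.14].

INTERFACE

Orientations are given as a 3x3 rotation matrix whose columns are the frame's x, y, z axes.
In Python, from rig import bot gives the robot as it stands.
- The arm moves only by the tool send_rows, never from a script. Its argument "increments" is a list of rows, each a list of 2 entries, a list of its own where there are three numbers: the shift along the tool's x, y, z in units of 30 mm (1.0 is 30 mm), then the turn, a rotation vector about the tool's x, y, z in units of 6 degrees (1.0 is 6 degrees). In form: [[[tx, ty, tz], [rx, ry, rz]], ...]. A call has 1 to 8 rows; each row shifts and turns the commanded pose from where the row before left it, along the tool's axes as they then stand; what a row does not reach is not made up. A row lasts 1/10 s, in which the tool goes at most 50 mm and 8.59 degrees, less where a joint would pass 70% of its speed; a pose out of reach is approached as far as the arm can. A call is refused whole if a number of a shift passes 1 or a number of a turn 1, either way. A call with a gripper value outside its range is refused whole. "fingers" is the closure, from -1 (fully open) to 1 (shut), set as the call begins (left out, the last holds). The fingers move at their own pace and stop on an object; "squeeze" is the grip in N (left out, the last holds). Time passes only in rows, so rows that do not move let the fingers close. It gives the time, the measured TCP pose, the force, the opening and the grip force at its end, in the units of the state.
- bot.state(): the state, without advancing time (a new reading comes with each control period).
- bot.get_image(name): name is "scene" or "top"; returns a dict with "image" (384x512x3 uint8, red, green, blue), "mtx" (3x3 intrinsics, pixels), "rvec" (rotation vector, rad) and "tvec" (3), from world to camera coordinates, as OpenCV has them. Camera axes: x right, y down, z forward; pixel columns grow to the right and rows downward; lengths in m; the calibration is good to about 2 mm. A picture is of the moment at which its call begins. There is no depth.
- bot.close_job(): hands the job in; it is judged then, once.
The state is a dict: "clock": time; "qpos": joint angles; "joint_velocities": joint speeds; "effort": joint torques, N m; "eef_pos": TCP position; "orientation": TCP orientation; "ft_force": force on the tool from outside, world axes, zero at the start; "moment": the same for the moment, N m; "width": finger opening in m; "finger_force": force on a finger pad.
Only numpy, scipy, OpenCV 4.12 (cv2) and the standard library are available. Lean on these libraries where they do the work, as an engineer would, in place of code of your own. Each camera call takes 0.05 s, during which the arm holds its last target. There are 200 camera calls.

## Working session

There is one attempt and no reset: what is moved stays moved. The work goes in short steps, Python scripts to look and compute and a tool call to move; the robot and the scene stay as the last step left them, time stands still between calls to the robot, and variables do not carry over. Pictures are saved under pics/ and viewed, at most 10 in all, crops included, and the job is handed in when it is done.

Besides the shell and the picture viewer there is one more tool, called as name([rows], argument=value, ...), one row to a line, values as JSON. send_rows: Moves the arm, as the interface text tells. Its arguments: {"type":"object","properties":{"increments":{"type":"array"},"fingers":{"type":"number"},"squeeze":{"type":"number"}},"required":["increments"]}

```bash
mkdir -p pics; ls; cat > h.py <<'E'
import numpy as np, cv2
from rig import bot
def cam(n):
    d=bot.get_image(n); R=cv2.Rodrigues(np.array(d['rvec'],float))[0]
    return d['image'],np.array(d['mtx']),R,np.array(d['tvec'],float).ravel()
def ray(c,uv):
    _,K,R,t=c; d=R.T@np.linalg.inv(K)@np.array([uv[0],uv[1],1.]); return -R.T@t,d
def onz(c,uv,z):
    o,d=ray(c,uv); return o+d*(z-o[2])/d[2]
def proj(c,p):
    _,K,R,t=c; q=K@(R@np.array(p,float)+t); return q[:2]/q[2]
E
python3 - <<'E'
from h import *
for n in ['scene','top']:
    c=cam(n); cv2.imwrite(f'pics/{n}0.png',cv2.resize(c[0][:,:,::-1],(800,600),interpolation=cv2.INTER_CUBIC))
    cv2.imwrite(f'{n}0raw.png',c[0][:,:,::-1]); print(n,ray(c,(256,192)),c[1][0])
s=bot.state(); print(s)
E
```

```text
pics
scene (array([-0.2114758 , -1.27430826,  0.74308993]), array([ 0.40542585,  0.83193796, -0.37982035])) [493.62351811   0.         267.2588602 ]
top (array([0.41231287, 0.03029859, 1.41263623]), array([ 0.03315729,  0.00210538, -0.99945318])) [355.49735094   0.         255.61067214]
{'clock': 0.1, 'qpos': array([ 1.09500133e+00,  4.23791367e-01,  1.63059983e+00,  4.30206078e-06,
        1.08859786e+00, -1.90100665e-02]), 'joint_velocities': array([ 0.00029709, -0.00011299, -0.00183208, -0.00214257,  0.00076972,
        0.00089571]), 'effort': array([ 3.87435221e-04, -5.58426583e+01, -2.82447928e+01, -2.46224681e-05,
        3.06711299e-03, -1.80929490e-06]), 'eef_pos': array([0.27542358, 0.56049724, 0.230612  ]), 'orientation': array([[-8.97474299e-01,  4.41066286e-01, -6.43005511e-04],
       [ 4.41066754e-01,  8.97473444e-01, -1.23956003e-03],
       [ 3.03522302e-05, -1.39608163e-03, -9.99999025e-01]]), 'ft_force': array([ 0.07453547, -0.73856093, -0.20680846]), 'moment': array([-0.01194535, -0.01061891,  0.00885342]), 'finger_force': 0.0, 'width': 0.08525753741161644}
```

View pics/scene0.png

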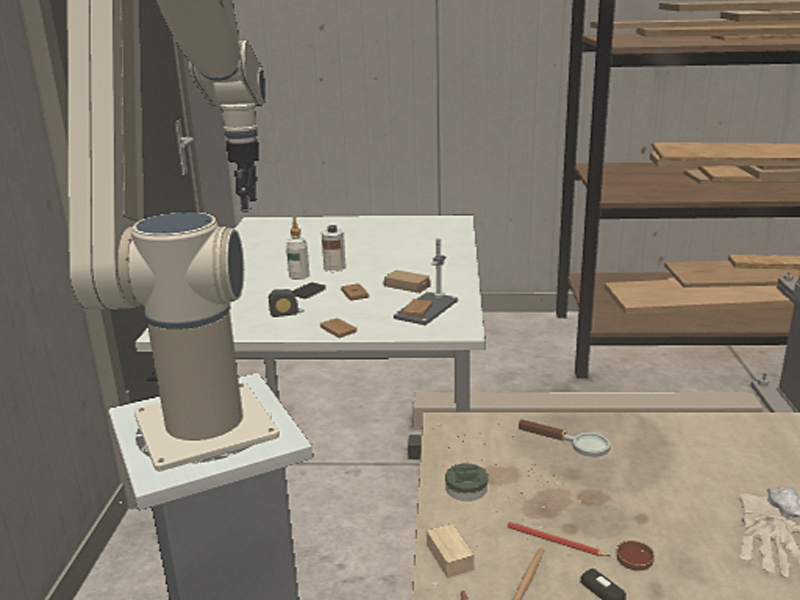

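View pics/top0.png

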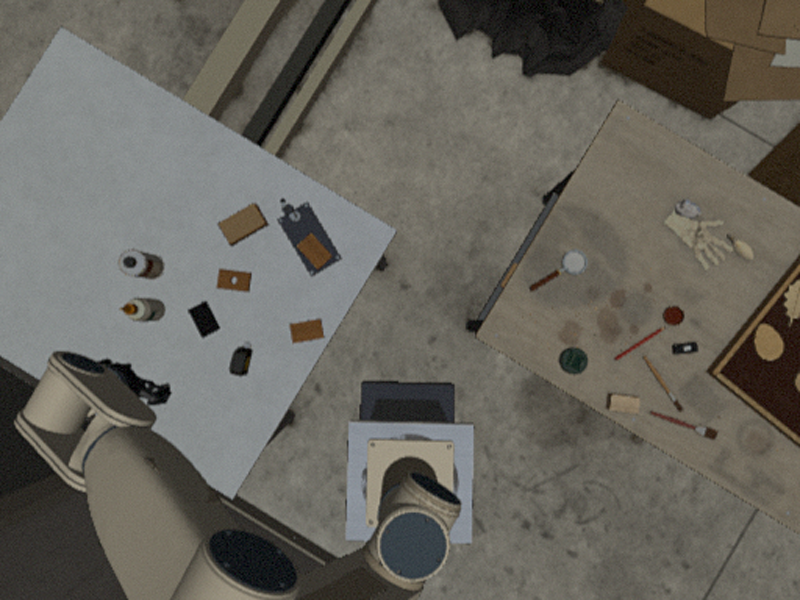

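The top view shows three brown plates: one on the platen (314,250), a plain one (307,330) and one with a hole (235,280). The black look-alike is at (204,319). The loupe lies on the bench with its rim at (573,262) and its handle running to (530,290). I'll take enlarged crops to confirm, and measure.

```bash
python3 - <<'E'
from h import *
c=cam('top'); s=cam('scene')
im=cv2.resize(c[0][105:245,110:270],(800,700),interpolation=cv2.INTER_CUBIC)[:560]
sc=cv2.resize(s[0][140:225,165:305],(800,486),interpolation=cv2.INTER_CUBIC)
cv2.imwrite('pics/topcrop.png',im[:,:,::-1]); cv2.imwrite('pics/scenecrop.png',sc[:,:,::-1])
F=4
for n,cc in [('top',c),('scene',s)]:
    big=cv2.resize(cc[0],None,fx=F,fy=F,interpolation=cv2.INTER_CUBIC)
    hsv=cv2.cvtColor(big,cv2.COLOR_RGB2HSV)
    m=cv2.inRange(hsv,(4,95,50),(16,255,255))
    cs,_=cv2.findContours(m,cv2.RETR_EXTERNAL,cv2.CHAIN_APPROX_NONE)
    for k in cs:
        a=cv2.contourArea(k)/F/F
        if a<80: continue
        uv=(k[:,0,:]+.5)/F-.5
        ce=uv.mean(0)
        z=0.018 if False else 0.006
        P=np.array([onz(cc,u,z)[:2] for u in uv],np.float32)
        r=cv2.minAreaRect(P*1000)
        x,y=int(ce[0]),int(ce[1])
        print(n,'px',ce.round(1),'px800',(ce*800/512).round(),'area',round(a),'xy',np.round(r[0],1),np.round(r[1],1),round(r[2],1),hsv[int(ce[1]*F),int(ce[0]*F)])
for p in [(204,319),(240,360),(242,224)]:
    print(cv2.cvtColor(c[0],cv2.COLOR_RGB2HSV)[int(p[1]*.64),int(p[0]*.64)],onz(c,np.array(p)*.64,0.02))
E
```

```text
top px [195.8 211.4] px800 [306. 330.] area 216 xy [376.6 268.9] [46.2 77.8] 11.4 [ 16 160  89]
top px [430.4 201.7] px800 [673. 315.] area 106 xy [ 436.3 -655. ] [46.9 44. ] 11.8 [  5 185  69]
top px [149.3 179. ] px800 [233. 280.] area 218 xy [500.4 457.5] [80.2 45.5] 84.3 [101  29 143]
top px [200.2 160.1] px800 [313. 250.] area 248 xy [579.2 255.4] [83.1 51.9] 44.4 [ 14 154  91]
scene px [338.  367.6] px800 [528. 574.] area 135 xy [ 290.2 -614.7] [109.   10.7] 36.3 [ 17  97 181]
scene px [406.5 354.2] px800 [635. 553.] area 315 xy [ 438.5 -657.3] [60.2 48.9] 51.3 [  8 125 114]
scene px [354.  344.2] px800 [553. 538.] area 224 xy [ 360.2 -571.8] [ 14.5 137.6] 34.0 [  3 154 167]
scene px [216.5 210. ] px800 [338. 328.] area 121 xy [376.2 267.9] [58.  94.3] 11.7 [ 14 108 153]
scene px [265.5 196.9] px800 [415. 308.] area 106 xy [588.8 278.8] [100.5  50.8] 43.3 [ 14 105 150]
scene px [486.1 187.6] px800 [760. 293.] area 151 xy [1370.2  -82.1] [109.2 107.8] 63.0 [ 15  94 176]
scene px [434.5 185.2] px800 [679. 289.] area 92 xy [1229.9   43. ] [ 79.7 185.3] 66.5 [ 15  96 172]
scene px [447.5 170.3] px800 [699. 266.] area 95 xy [1376.2  125.7] [107.7 158. ] 62.3 [ 16  89 157]
scene px [490.4 171.3] px800 [766. 268.] area 441 xy [1542.6   35.8] [212.  228.5] 55.8 [ 16 100  97]
scene px [466.1 111.4] px800 [728. 174.] area 241 xy [2316.9  872.4] [274.  180.4] 56.5 [ 16 104 177]
scene px [465.9  97.2] px800 [728. 152.] area 938 xy [2662.1 1146.2] [405.1 675.6] 53.4 [ 16  99 172]
scene px [487.1  23.1] px800 [761.  36.] area 101 xy [8545.1 5928.2] [1526.2  899.4] 37.8 [ 16 103 121]
[160  90  17] [0.39905552 0.52352599 0.02      ]
[120   6  40] [0.29874493 0.42984366 0.02      ]
[ 19 106 103] [0.64057899 0.43598857 0.02      ]
```

View pics/topcrop.png

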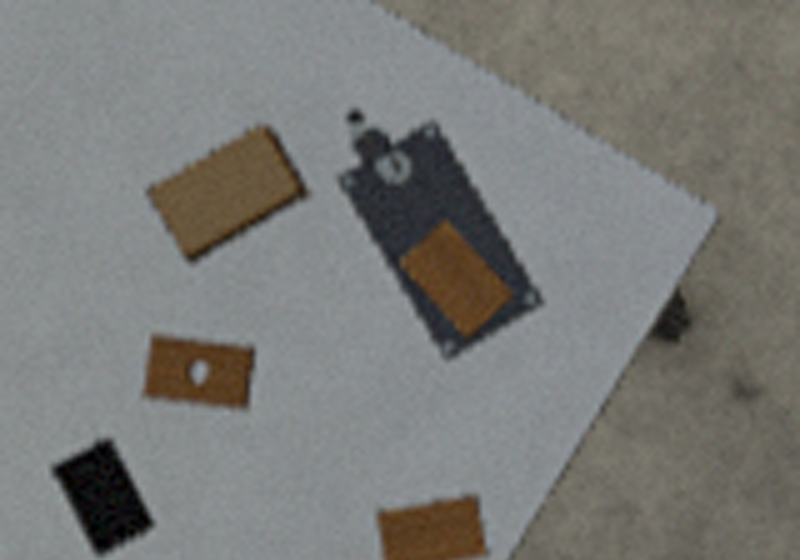

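View pics/scenecrop.png

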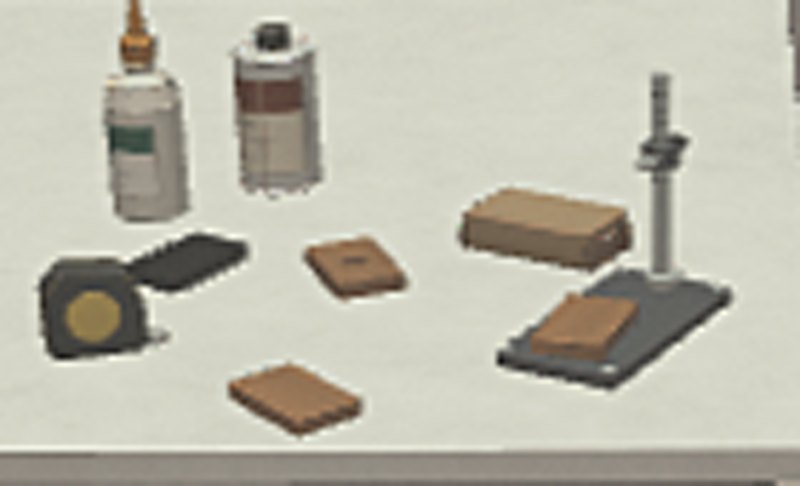

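The crops confirm it. At crop pixels, the bottom sample is on the platen (455,278), the drilled one with its hole at (199,372), the plain one at (432,530), and the black look-alike at (103,497). In the scene crop the pointer collar is at (660,152). Next I'll refine the measurements on averaged images.

```bash
cat >> h.py <<'E'
def avg(n,k=6):
    L=[cam(n) for _ in range(k)]
    return (np.mean([l[0].astype(np.float32) for l in L],0),)+L[0][1:]
def blob(c,val,thr,near,z,F=6,half=26):
    """largest contour of val>thr near pixel 'near', on plane z: centroid, long-axis dir, rect"""
    x0,y0=int(near[0])-half,int(near[1])-half
    v=cv2.resize(val[y0:y0+2*half,x0:x0+2*half],None,fx=F,fy=F,interpolation=cv2.INTER_CUBIC)
    cs,_=cv2.findContours((v>thr).astype(np.uint8),cv2.RETR_EXTERNAL,cv2.CHAIN_APPROX_NONE)
    ok=[k for k in cs if cv2.pointPolygonTest(k,(half*F,half*F),True)>-8*F]
    k=max(ok,key=cv2.contourArea)
    uv=(k[:,0,:]+.5)/F-.5+[x0,y0]
    P=np.array([onz(c,u,z)[:2]*1000 for u in uv],np.float32)
    M=cv2.moments(P.reshape(-1,1,2)); ctr=np.array([M['m10'],M['m01']])/M['m00']
    ang=.5*np.arctan2(2*M['mu11'],M['mu20']-M['mu02'])
    r=cv2.minAreaRect(P)
    return ctr.round(1),round(np.degrees(ang),1),[np.round(q,1) for q in r],uv
E
python3 - <<'E'
from h import *
c=avg('top'); s=avg('scene')
np.savez('av.npz',top=c[0],scene=s[0])
im=c[0]; sat=(im[...,0]-im[...,2])/(im.sum(2)+20)
si=s[0]; ss=(si[...,0]-si[...,2])/(si.sum(2)+20)
for n,px,z in [('plain',(195.8,211.4),.006),('drill',(149.8,179),.006),('bottom',(200.2,160),.018)]:
    print(n,sat[int(px[1])+3,int(px[0])].round(2),end=' ')
    for t in (.12,.16,.2): print(t,*blob(c,sat,t,px,z)[:3])
for n,px,z in [('plain',(216.5,210),.006),('drill',(227,187),.006),('bottom',(265.5,196.9),.018)]:
    print(n,ss[int(px[1]),int(px[0])-4].round(2),end=' ')
    for t in (.09,.13): print(t,*blob(s,ss,t,px,z)[:3])
g=im.sum(2)
print('platen',*blob(c,-g,-220,(197,152),.012,half=40)[:3])
a=cv2.resize(s[0][178:200,270:292],(440,440),interpolation=cv2.INTER_CUBIC)
a=cv2.resize(s[0][150:180,265:295],(400,400),interpolation=cv2.INTER_CUBIC)
b=cv2.resize(c[0][120:160,170:210],(400,400),interpolation=cv2.INTER_CUBIC)
d=cv2.resize(c[0][155:195,335:385],(500,400),interpolation=cv2.INTER_CUBIC)[:200]
l=cv2.resize(s[0][260:300,325:395],(800,457),interpolation=cv2.INTER_CUBIC)
d=cv2.resize(c[0][155:195,335:385],(800,640),interpolation=cv2.INTER_CUBIC)
cv2.imwrite('pics/ptr.png',np.clip(np.hstack([a,b])[:,:,::-1],0,255))
lou=np.hstack([cv2.resize(l,(400,229)),cv2.resize(d,(400,320))[40:269]])
cv2.imwrite('pics/loupe.png',np.clip(lou[:,:,::-1],0,255))
for p in [(.6,.25,0),(.6,.25,.1)]: print(proj(c,p),proj(s,p))
E
```

```text
plain 0.27 0.12 [376.6 269. ] -78.6 [array([376.6, 268.9]), array([47.7, 78.9]), np.float64(11.7)]
0.16 [376.6 268.8] -78.6 [array([376.7, 268.8]), array([46. , 77.6]), np.float64(11.8)]
0.2 [376.7 268.7] -78.4 [array([376.8, 268.7]), array([44.4, 76. ]), np.float64(11.7)]
drill 0.21 0.12 [500.5 457.5] 84.4 [array([500.4, 457.6]), array([81.1, 46.9]), np.float64(84.1)]
0.16 [500.6 457.4] 84.6 [array([500.4, 457.4]), array([79.6, 45.4]), np.float64(84.1)]
0.2 [500.5 457.3] 84.6 [array([500.5, 457.2]), array([78. , 43.9]), np.float64(84.3)]
bottom 0.26 0.12 [578.1 253.5] 42.6 [array([578.2, 253.4]), array([82.9, 51.9]), np.float64(43.8)]
0.16 [578.1 253.5] 42.7 [array([578.2, 253.4]), array([81.7, 50.9]), np.float64(43.8)]
0.2 [578.  253.3] 42.7 [array([578. , 253.3]), array([80.4, 49.4]), np.float64(43.6)]
plain 0.17 0.09 [375.8 268.2] -85.3 [array([376. , 267.9]), array([ 62.9, 100.4]), np.float64(11.4)]
0.13 [376.8 268.9] -84.5 [array([375.9, 267.9]), array([60. , 96.9]), np.float64(11.0)]
drill 0.17 0.09 [500.1 456.2] 80.0 [array([500.2, 455.6]), array([110.3,  56.8]), np.float64(83.3)]
0.13 [501.9 460. ] 81.6 [array([500.1, 455.5]), array([104.5,  53.7]), np.float64(85.0)]
bottom 0.19 0.09 [577.  252.8] 47.0 [array([577.5, 252.5]), array([105.3,  57.2]), np.float64(43.3)]
0.13 [576.9 254.2] 44.8 [array([576. , 253.1]), array([99.8, 53.1]), np.float64(45.7)]
platen [611.8 269.9] 33.4 [array([617.8, 273.4]), array([188.6,  89.2]), np.float64(32.5)]
[202.54267627 155.43040358] [272.47378469 199.93461142]
[198.45444125 151.7626329 ] [272.01770484 175.30156386][ WARN:0@8.796] global loadsave.cpp:1063 imwrite_ Unsupported depth image for selected encoder is fallbacked to CV_8U.
```

View pics/ptr.png

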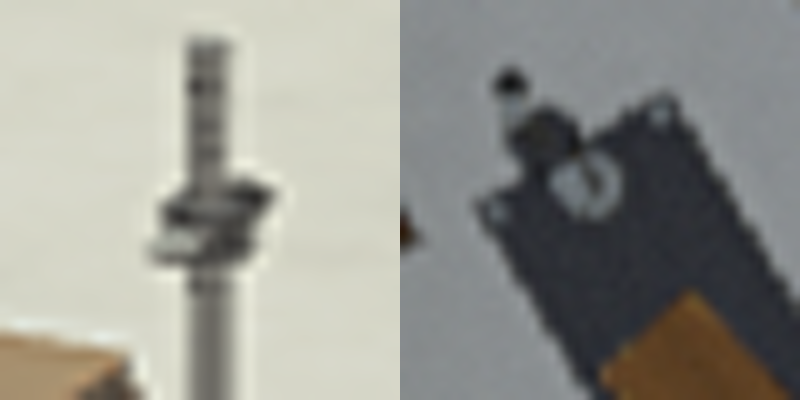

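View pics/loupe.png

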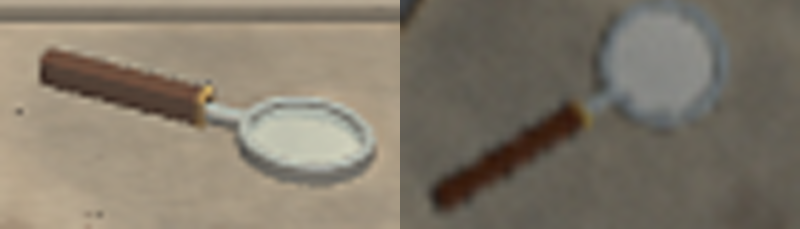

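The pointer crop shows the tip at crop (152,245), i.e. scene pixel (275.9,167.9), with the post axis at 280.2. In the loupe crops the rim centre is at scene (378.1,283.5) and top (367.25,167.5). The handle runs from top (339.5,183.9) to (357.6,173.9).

```bash
cat > to.py <<'E'
import sys
from h import *
s=bot.state(); p=np.array(s['eef_pos']); R=np.array(s['orientation'])
t=np.array([float(v) for v in sys.argv[1:4]]); psi=np.radians(float(sys.argv[4]))
y=np.array([np.cos(psi),np.sin(psi),0]); z=np.array([0,0,-1.]); Rt=np.stack([np.cross(y,z),y,z],1)
rv=cv2.Rodrigues(R.T@Rt)[0].ravel()
print('t',s['clock'],'pos',p.round(4),'w',round(s['width'],4),'ff',s['finger_force'],'F',np.round(s['ft_force'],1))
print('turn units (tool):',np.round(np.degrees(rv)/6,2))
print('shift units before turn:',np.round(R.T@(t-p)/.03,2),' after turn:',np.round(Rt.T@(t-p)/.03,2))
E
python3 - <<'E'
from h import *
c=cam('top'); s=cam('scene')
def tri(a,b):
    o1,d1=ray(c,a); o2,d2=ray(s,b)
    k=np.linalg.lstsq(np.stack([d1,-d2],1),o2-o1,rcond=None)[0]
    A,B=o1+k[0]*d1,o2+k[1]*d2; return ((A+B)/2).round(4),np.linalg.norm(A-B).round(4)
print('rim',tri((367.25,167.5),(378.1,283.5)))
for z in (0,.005,.008,.015): print(z,onz(c,(367.25,167.5),z).round(4),onz(s,(378.1,283.5),z).round(4))
print('handle ends',onz(c,(339.5,183.9),.008).round(4),onz(c,(357.6,173.9),.008).round(4))
print('post base',onz(c,(188.2,137.8),.012).round(4))
a=np.radians(32.5); u=np.array([np.cos(a),np.sin(a)]); e=np.array([.6178,.2734])-.0943*u
for n,d in(('origin',.05),('post',.15),('tip',.12)): print(n,(e+d*u).round(4))
tip=e+.12*u; o,d=ray(s,(275.9,167.9))
k=((tip-o[:2])@d[:2])/(d[:2]@d[:2]); print('tip by ray',(o+k*d).round(4))
for q,px in (('posttop',(280.2,152.5)),):
    o,d=ray(s,px); P=e+.15*u; k=((P-o[:2])@d[:2])/(d[:2]@d[:2]); print(q,(o+k*d).round(4),P)
E
python3 to.py .3767 .2688 .12 11.5
```

```text
rim (array([ 0.5674, -0.406 ,  0.0051]), np.float64(0.0013))
0 [ 0.5674 -0.4072  0.    ] [ 0.5734 -0.4001  0.    ]
0.005 [ 0.5668 -0.4056  0.005 ] [ 0.5681 -0.406   0.005 ]
0.008 [ 0.5665 -0.4047  0.008 ] [ 0.565  -0.4096  0.008 ]
0.015 [ 0.5657 -0.4025  0.015 ] [ 0.5576 -0.4178  0.015 ]
handle ends [ 0.4989 -0.296   0.008 ] [ 0.5402 -0.3669  0.008 ]
post base [0.6671 0.307  0.012 ]
origin [0.5804 0.2496]
post [0.6648 0.3033]
tip [0.6395 0.2872]
tip by ray [0.6377 0.2882 0.1106]
posttop [0.6654 0.303  0.1634] [0.6647769  0.30332759]
t 0.9 pos [0.2756 0.5609 0.2314] w 0.0853 ff 0.0 F [-0.2  0.  -0. ]
turn units (tool): [0.   0.   8.72]
shift units before turn: [-7.32 -7.25  3.71]  after turn: [-10.21   1.36   3.71]
```

send_rows([
  [[-0.5,-0.5,0],[0,0,0.5]],
  [[-0.9,-0.9,0.2],[0,0,0]],
  [[-0.9,-0.9,0.2],[0,0,0]],
  [[-0.9,-0.9,0.2],[0,0,0]],
  [[-0.9,-0.9,0.2],[0,0,0]],
  [[-0.9,-0.9,0.2],[0,0,0]],
  [[-0.9,-0.9,0.2],[0,0,0]],
  [[-0.9,-0.9,0.2],[0,0,0]],
], fingers=-1, squeeze=40)

```text
clock: 1.7
eef_pos: [0.3557, 0.2824, 0.1894]
orientation: [[-0.873, 0.487, 0.001], [0.487, 0.873, 0.0], [-0.0, 0.001, -1.0]]
ft_force: [1.0, 0.2, -0.6]
width: 0.0855
finger_force: 0.0
```

send_rows([
  [[0,0,0.3],[0,0,1]],
  [[0,0,0.3],[0,0,1]],
  [[0,0,0.3],[0,0,1]],
  [[0,0,0.3],[0,0,1]],
  [[0,0,0.3],[0,0,1]],
  [[0,0,0.3],[0,0,1]],
  [[0,0,0],[0,0,1]],
  [[0,0,0],[0,0,1]],
])

```text
clock: 2.5
eef_pos: [0.3553, 0.2837, 0.1351]
orientation: [[-0.218, 0.976, -0.0], [0.976, 0.218, -0.0], [-0.0, -0.0, -1.0]]
ft_force: [0.1, 0.2, -0.8]
width: 0.0855
finger_force: 0.0
```

```bash
python3 to.py .3767 .2688 0 11.5
```

```text
t 2.5 pos [0.3553 0.2837 0.1351] w 0.0855 ff 0.0 F [ 0.1  0.2 -0.8]
turn units (tool): [-0.    0.    0.18]
shift units before turn: [-0.64  0.59  4.5 ]  after turn: [-0.63  0.6   4.5 ]
```

send_rows([
  [[-0.32,0.3,0.5],[0,0,0.1]],
  [[-0.32,0.3,0.5],[0,0,0.1]],
  [[0,0,0.8],[0,0,0]],
  [[0,0,0.8],[0,0,0]],
  [[0,0,0.8],[0,0,0]],
  [[0,0,0.6],[0,0,0]],
  [[0,0,0.3],[0,0,0]],
  [[0,0,0.2],[0,0,0]],
])

```text
clock: 3.3
eef_pos: [0.3771, 0.2688, -0.0002]
orientation: [[-0.202, 0.979, -0.0], [0.979, 0.202, -0.0], [-0.0, -0.0, -1.0]]
ft_force: [0.2, -0.3, 0.3]
width: 0.0857
finger_force: 0.0
```

send_rows([
  [[0,0,0],[0,0,0]],
  [[0,0,0],[0,0,0]],
  [[0,0,0],[0,0,0]],
  [[0,0,0],[0,0,0]],
  [[0,0,0],[0,0,0]],
  [[0,0,0],[0,0,0]],
  [[0,0,0],[0,0,0]],
  [[0,0,0],[0,0,0]],
], fingers=1)

```text
clock: 4.1
eef_pos: [0.3776, 0.2692, 0.0013]
orientation: [[-0.202, 0.979, 0.001], [0.979, 0.202, 0.001], [0.001, 0.001, -1.0]]
ft_force: [-1.1, 0.1, 6.2]
width: 0.0488
finger_force: 41.7
```

```bash
python3 to.py .3767 .2688 0 11.5
```

```text
t 4.1 pos [0.3776 0.2692 0.0013] w 0.0488 ff 41.70269072055817 F [-1.1  0.1  6.2]
turn units (tool): [ 0.01 -0.01  0.02]
shift units before turn: [-0.01 -0.03  0.04]  after turn: [-0.01 -0.03  0.04]
```

send_rows([
  [[0,0,-0.3],[0,0,0]],
  [[0,0,-0.8],[0,0,0]],
  [[0,0,-0.9],[0,0,0]],
  [[0,0,-0.9],[0,0,0]],
  [[0,0,-0.3],[0,0,0.5]],
  [[0,0,0],[0,0,1]],
  [[0,0,0],[0,0,1]],
  [[0,0,0],[0,0,1]],
])

```text
clock: 4.9
eef_pos: [0.3772, 0.2689, 0.0973]
orientation: [[0.167, 0.986, 0.001], [0.986, -0.167, 0.001], [0.001, 0.001, -1.0]]
ft_force: [-0.2, -0.2, 0.1]
width: 0.0486
finger_force: 41.8
```

send_rows([
  [[0,0,0],[0,0,1]],
  [[0,0,0],[0,0,1]],
  [[0,0,0],[0,0,1]],
  [[0,0,0],[0,0,1]],
  [[0,0,0],[0,0,1]],
  [[0,0,0],[0,0,1]],
  [[0,0,0],[0,0,0.2]],
  [[0,0,0],[0,0,0]],
])

```text
clock: 5.7
eef_pos: [0.3772, 0.2689, 0.0968]
orientation: [[0.725, 0.689, 0.001], [0.689, -0.725, 0.0], [0.001, 0.0, -1.0]]
ft_force: [0.2, -0.2, -1.1]
width: 0.0488
finger_force: 41.8
```

```bash
python3 to.py .578 .2534 .06 -46.4
```

```text
t 5.7 pos [0.3772 0.2689 0.0968] w 0.0488 ff 41.780449748039246 F [ 0.2 -0.2 -1.1]
turn units (tool): [ 0.   -0.01 -0.01]
shift units before turn: [4.5  4.98 1.23]  after turn: [4.49 4.99 1.23]
```

send_rows([
  [[0.4,0.4,0],[0,0,0]],
  [[0.6,0.7,0],[0,0,0]],
  [[0.7,0.8,0],[0,0,0]],
  [[0.7,0.8,0],[0,0,0]],
  [[0.7,0.8,0],[0,0,0]],
  [[0.7,0.7,0.2],[0,0,0]],
  [[0.5,0.5,0.5],[0,0,0]],
  [[0.2,0.28,0.5],[0,0,0]],
])

```text
clock: 6.5
eef_pos: [0.5817, 0.253, 0.0604]
orientation: [[0.726, 0.688, 0.003], [0.688, -0.726, 0.001], [0.003, 0.001, -1.0]]
ft_force: [-0.3, 0.3, 0.5]
width: 0.0488
finger_force: 41.8
```

send_rows([
  [[0,0,0],[0,0,0]],
  [[0,0,0],[0,0,0]],
  [[0,0,0],[0,0,0]],
])

```text
clock: 6.8
eef_pos: [0.5777, 0.2532, 0.0609]
orientation: [[0.726, 0.688, 0.0], [0.688, -0.726, 0.0], [0.0, 0.0, -1.0]]
ft_force: [-0.1, 1.0, -0.1]
width: 0.0485
finger_force: 41.8
```

```bash
python3 to.py .578 .2534 .0265 -46.4
```

```text
t 6.8 pos [0.5777 0.2532 0.0609] w 0.0485 ff 41.7558217048645 F [-0.1  1.  -0.1]
turn units (tool): [ 0.   -0.   -0.02]
shift units before turn: [0.01 0.   1.15]  after turn: [0.01 0.   1.15]
```

send_rows([
  [[0,0,0.3],[0,0,0]],
  [[0,0,0.3],[0,0,0]],
  [[0,0,0.25],[0,0,0]],
  [[0,0,0.15],[0,0,0]],
  [[0,0,0.1],[0,0,0]],
  [[0,0,0],[0,0,0]],
  [[0,0,0],[0,0,0]],
])

```text
clock: 7.5
eef_pos: [0.578, 0.2532, 0.0273]
orientation: [[0.726, 0.687, 0.0], [0.687, -0.726, 0.0], [0.0, 0.0, -1.0]]
ft_force: [-0.3, -0.5, -0.4]
width: 0.0489
finger_force: 41.8
```

send_rows([
  [[0,0,0.05],[0,0,0]],
  [[0,0,0],[0,0,0]],
  [[0,0,0],[0,0,0]],
])

```text
clock: 7.8
eef_pos: [0.578, 0.2532, 0.026]
orientation: [[0.726, 0.687, 0.0], [0.687, -0.726, 0.0], [0.0, 0.0, -1.0]]
ft_force: [0.7, 0.0, -0.4]
width: 0.0488
finger_force: 41.8
```

send_rows([
  [[0,0,0.05],[0,0,0]],
  [[0,0,0],[0,0,0]],
  [[0,0,0],[0,0,0]],
])

```text
clock: 8.1
eef_pos: [0.5781, 0.2532, 0.0253]
orientation: [[0.726, 0.687, 0.001], [0.687, -0.726, 0.0], [0.001, 0.0, -1.0]]
ft_force: [-2.5, -0.6, 6.5]
width: 0.049
finger_force: 42.6
```

send_rows([
  [[0,0,0],[0,0,0]],
  [[0,0,0],[0,0,0]],
  [[0,0,0],[0,0,0]],
  [[0,0,0],[0,0,0]],
  [[0,0,-0.2],[0,0,0]],
  [[0,0,-0.6],[0,0,0]],
  [[0,0,-0.8],[0,0,0]],
  [[0,0,-0.9],[0,0,0]],
], fingers=-1)

```text
clock: 8.9
eef_pos: [0.5777, 0.2531, 0.1009]
orientation: [[0.726, 0.687, -0.0], [0.687, -0.726, -0.0], [-0.0, -0.0, -1.0]]
ft_force: [0.6, 0.8, -0.3]
width: 0.0853
finger_force: 0.0
```

send_rows([
  [[0.1,-1,0],[0,0,0]],
  [[0.1,-1,0],[0,0,0]],
  [[0.1,-1,0],[0,0,0]],
  [[0.1,-1,0],[0,0,-1]],
  [[0,0,0],[0,0,-1]],
  [[0,0,0],[0,0,-1]],
  [[0,0,0],[0,0,-1]],
  [[0,0,0],[0,0,-1]],
])

```text
clock: 9.7
eef_pos: [0.5044, 0.349, 0.101]
orientation: [[0.281, 0.96, 0.001], [0.96, -0.281, 0.001], [0.001, 0.001, -1.0]]
ft_force: [0.0, 0.9, -0.8]
width: 0.0854
finger_force: 0.0
```

```bash
cat > meas.py <<'E'
from h import *
c=avg('top',4); s=avg('scene',4)
cv2.imwrite('last_top.png',np.clip(c[0],0,255)[:,:,::-1].astype(np.uint8)); cv2.imwrite('last_scene.png',np.clip(s[0],0,255)[:,:,::-1].astype(np.uint8))
import sys
for cc,nm in ((c,'top'),(s,'scene')):
    im=cc[0]; v=(im[...,0]-im[...,2])/(im.sum(2)+20)
    for a in sys.argv[1:]:
        x,y,z=map(float,a.split(','))
        try: print(nm,a,*blob(cc,v,.15 if nm=='top' else .11,proj(cc,(x,y,z)),z)[:3])
        except Exception as e: print(nm,a,e)
E
python3 meas.py .5005,.4574,.006 .578,.2534,.03 .578,.2534,.036 ; python3 to.py .5005 .4574 .1 -5.8
```

```text
top .5005,.4574,.006 max() iterable argument is empty
top .578,.2534,.03 [578.4 252.8] 43.2 [array([578.5, 252.8]), array([84.9, 51.7]), np.float64(44.1)]
top .578,.2534,.036 [577.7 251.9] 43.2 [array([577.8, 251.9]), array([84.5, 51.5]), np.float64(44.1)]
scene .5005,.4574,.006 [500.1 456.2] 80.1 [array([500.1, 455.7]), array([107.4,  55. ]), np.float64(84.2)]
scene .578,.2534,.03 [622.1 407.4] 76.9 [array([624.1, 400.7]), array([114.4, 131.5]), np.float64(33.4)]
scene .578,.2534,.036 [615.1 393.2] 76.9 [array([617.1, 386.6]), array([113.4, 130.3]), np.float64(33.4)]
t 10.1 pos [0.5042 0.3485 0.0996] w 0.0854 ff 0.0 F [ 0.1 -0.1  0.1]
turn units (tool): [ 0.   -0.   -1.81]
shift units before turn: [ 3.44 -1.16 -0.01]  after turn: [ 3.6  -0.49 -0.01]
```

send_rows([
  [[0,0,0],[0,0,-0.9]],
  [[0,0,0],[0,0,-0.9]],
  [[0.6,-0.09,0],[0,0,0]],
  [[0.9,-0.1,0],[0,0,0]],
  [[0.9,-0.1,0],[0,0,0]],
  [[0.8,-0.1,0.3],[0,0,0]],
  [[0.4,-0.1,0.4],[0,0,0]],
  [[0,0,0.3],[0,0,0]],
])

```text
clock: 10.9
eef_pos: [0.4994, 0.4591, 0.068]
orientation: [[0.1, 0.995, -0.0], [0.995, -0.1, -0.0], [-0.0, -0.0, -1.0]]
ft_force: [-0.3, -0.4, 0.3]
width: 0.0855
finger_force: 0.0
```

```bash
python3 to.py .5005 .4574 .003 -5.8
```

```text
t 10.9 pos [0.4994 0.4591 0.068 ] w 0.0855 ff 0.0 F [-0.3 -0.4  0.3]
turn units (tool): [-0.    0.    0.01]
shift units before turn: [-0.05  0.04  2.17]  after turn: [-0.05  0.04  2.17]
```

send_rows([
  [[0,0,0.5],[0,0,0]],
  [[0,0,0.6],[0,0,0]],
  [[0,0,0.5],[0,0,0]],
  [[0,0,0.4],[0,0,0]],
  [[0,0,0.15],[0,0,0]],
  [[0,0,0],[0,0,0]],
])

```text
clock: 11.5
eef_pos: [0.5001, 0.4569, 0.0038]
orientation: [[0.101, 0.995, -0.001], [0.995, -0.101, -0.001], [-0.001, -0.001, -1.0]]
ft_force: [-0.1, -0.3, 0.7]
width: 0.0852
finger_force: 0.0
```

```bash
python3 to.py .5005 .4574 .003 -5.8
```

```text
t 11.5 pos [0.5001 0.4569 0.0038] w 0.0852 ff 0.0 F [-0.1 -0.3  0.7]
turn units (tool): [-0.01  0.01  0.  ]
shift units before turn: [0.02 0.01 0.03]  after turn: [0.02 0.01 0.03]
```

send_rows([
  [[0.02,0,0.03],[0,0,0]],
  [[0,0,0],[0,0,0]],
  [[0,0,0],[0,0,0]],
  [[0,0,0],[0,0,0]],
  [[0,0,0],[0,0,0]],
  [[0,0,0],[0,0,0]],
  [[0,0,0],[0,0,0]],
  [[0,0,0],[0,0,0]],
], fingers=1)

```text
clock: 12.3
eef_pos: [0.501, 0.4586, 0.0051]
orientation: [[0.101, 0.995, 0.001], [0.995, -0.101, 0.001], [0.001, 0.001, -1.0]]
ft_force: [-0.5, -0.2, 5.9]
width: 0.0481
finger_force: 41.8
```

send_rows([
  [[0,0,-0.3],[0,0,0]],
  [[0,0,-0.8],[0,0,0]],
  [[0,0,-0.9],[0,0,0]],
  [[0,0,-0.9],[0,0,0]],
  [[0,0,-0.3],[0,0,0.8]],
  [[0,0,0],[0,0,1]],
  [[0,0,0],[0,0,1]],
  [[0,0,0],[0,0,1]],
])

```text
clock: 13.1
eef_pos: [0.5002, 0.458, 0.1005]
orientation: [[0.482, 0.876, 0.0], [0.876, -0.482, 0.0], [0.0, 0.0, -1.0]]
ft_force: [-0.4, 0.0, -1.0]
width: 0.0483
finger_force: 41.5
```

send_rows([
  [[0,0,0],[0,0,1]],
  [[0,0,0],[0,0,1]],
  [[0,0,0],[0,0,1]],
  [[0,0,0],[0,0,0]],
])

```text
clock: 13.5
eef_pos: [0.5002, 0.458, 0.1002]
orientation: [[0.727, 0.687, -0.0], [0.687, -0.727, -0.0], [-0.0, -0.0, -1.0]]
ft_force: [0.3, -0.9, -0.1]
width: 0.0484
finger_force: 41.5
```

```bash
python3 to.py .578 .253 .065 -46.4
```

```text
t 13.5 pos [0.5002 0.458  0.1002] w 0.0484 ff 41.492776460945606 F [ 0.3 -0.9 -0.1]
turn units (tool): [-0.    0.   -0.04]
shift units before turn: [-2.81  6.75  1.17]  after turn: [-2.83  6.73  1.17]
```

send_rows([
  [[-0.2,0.4,0],[0,0,0]],
  [[-0.35,0.9,0],[0,0,0]],
  [[-0.4,1,0],[0,0,0]],
  [[-0.4,1,0],[0,0,0]],
  [[-0.4,1,0],[0,0,0]],
  [[-0.4,1,0],[0,0,0]],
  [[-0.4,0.9,0.3],[0,0,0]],
  [[-0.26,0.54,0.3],[0,0,0]],
])

```text
clock: 14.3
eef_pos: [0.5789, 0.2506, 0.082]
orientation: [[0.726, 0.688, 0.001], [0.688, -0.726, -0.0], [0.0, 0.0, -1.0]]
ft_force: [-0.2, 0.4, -1.0]
width: 0.0486
finger_force: 41.5
```

send_rows([
  [[0,0,0.3],[0,0,0]],
  [[0,0,0.2],[0,0,0]],
  [[0,0,0],[0,0,0]],
  [[0,0,0],[0,0,0]],
])

```text
clock: 14.7
eef_pos: [0.5777, 0.2543, 0.0667]
orientation: [[0.725, 0.689, -0.0], [0.689, -0.725, -0.0], [-0.0, -0.0, -1.0]]
ft_force: [-0.4, -0.6, -0.1]
width: 0.0483
finger_force: 41.5
```

```bash
python3 to.py .578 .253 .043 -46.4
```

```text
t 14.7 pos [0.5777 0.2543 0.0667] w 0.0483 ff 41.49347919970751 F [-0.4 -0.6 -0.1]
turn units (tool): [-0.    0.   -0.01]
shift units before turn: [-0.02  0.04  0.79]  after turn: [-0.02  0.04  0.79]
```

send_rows([
  [[-0.02,0.03,0.2],[0,0,0]],
  [[0,0,0.25],[0,0,0]],
  [[0,0,0.2],[0,0,0]],
  [[0,0,0.1],[0,0,0]],
  [[0,0,0.05],[0,0,0]],
  [[0,0,0],[0,0,0]],
  [[0,0,0],[0,0,0]],
])

```text
clock: 15.4
eef_pos: [0.5785, 0.2522, 0.043]
orientation: [[0.726, 0.687, 0.0], [0.687, -0.726, 0.0], [0.0, 0.0, -1.0]]
ft_force: [0.4, -0.7, -0.1]
width: 0.0486
finger_force: 41.5
```

send_rows([
  [[0,0,0.05],[0,0,0]],
  [[0,0,0],[0,0,0]],
  [[0,0,0],[0,0,0]],
])

```text
clock: 15.7
eef_pos: [0.5784, 0.2522, 0.0415]
orientation: [[0.726, 0.687, 0.0], [0.687, -0.726, 0.0], [0.0, 0.0, -1.0]]
ft_force: [-0.3, -0.6, -0.4]
width: 0.0484
finger_force: 41.5
```

send_rows([
  [[0,0.02,0.05],[0,0,0]],
  [[0,0,0],[0,0,0]],
  [[0,0,0],[0,0,0]],
])

```text
clock: 16.0
eef_pos: [0.5787, 0.2521, 0.041]
orientation: [[0.726, 0.687, -0.0], [0.687, -0.726, 0.0], [0.0, -0.0, -1.0]]
ft_force: [-2.8, 0.6, 8.9]
width: 0.0481
finger_force: 42.5
```

send_rows([
  [[0,0,0],[0,0,0]],
  [[0,0,0],[0,0,0]],
  [[0,0,0],[0,0,0]],
  [[0,0,0],[0,0,0]],
  [[0,0,-0.2],[0,0,0]],
  [[0,0,-0.6],[0,0,0]],
  [[0,0,-0.9],[0,0,0]],
  [[0,0,-0.9],[0,0,0]],
], fingers=-1)

```text
clock: 16.8
eef_pos: [0.5785, 0.2516, 0.1187]
orientation: [[0.726, 0.687, -0.001], [0.687, -0.726, -0.0], [-0.001, -0.0, -1.0]]
ft_force: [0.5, -0.2, -0.3]
width: 0.0852
finger_force: 0.0
```

send_rows([
  [[-0.5,0.5,-0.9],[0,0,0]],
  [[-0.8,0.8,-0.9],[0,0,0]],
  [[-1,0.8,0],[0,0,0]],
  [[-1,0.8,0],[0,0,0]],
  [[-1,0.8,0],[0,0,0]],
  [[-1,0.8,0],[0,0,0]],
  [[-1,0.8,0],[0,0,0]],
  [[-1,0.8,0],[0,0,0]],
])

```text
clock: 17.6
eef_pos: [0.5452, -0.0332, 0.1725]
orientation: [[0.726, 0.688, 0.001], [0.688, -0.726, -0.0], [0.0, 0.001, -1.0]]
ft_force: [0.8, -0.6, 0.4]
width: 0.0854
finger_force: 0.0
```

```bash
python3 meas.py .578,.2534,.036
python3 - <<'E'
from h import *
a=cv2.imread('last_top.png')[120:180,160:220]; b=cv2.imread('last_scene.png')[150:210,240:300]
cv2.imwrite('pics/pile.png',np.hstack([cv2.resize(v,(400,400),interpolation=cv2.INTER_CUBIC) for v in(a,b)]))
u=np.array([.4989,-.296])-np.array([.5668,-.4056]); u/=np.linalg.norm(u); print('dir lens->handle',u,np.degrees(np.arctan2(u[1],u[0])))
print('grasp',np.array([.5668,-.4056])+.088*u)
E
python3 to.py .5205 -.331 .12 -31.8
```

```text
top .578,.2534,.036 [578.2 251.9] 42.7 [array([578.3, 251.9]), array([85.2, 51.7]), np.float64(43.8)]
scene .578,.2534,.036 [570.3 246.1] 54.1 [array([571.4, 247.9]), array([173.2,  61.8]), np.float64(52.4)]
dir lens->handle [-0.5266483   0.85008327] 121.77927261533986
grasp [ 0.52045495 -0.33079267]
t 18.0 pos [ 0.5457 -0.0306  0.172 ] w 0.0855 ff 0.0 F [ 0.2  0.3 -0.3]
turn units (tool): [ 0.   -0.   -2.45]
shift units before turn: [-7.5   6.68  1.73]  after turn: [-8.95  4.56  1.73]
```

View pics/pile.png

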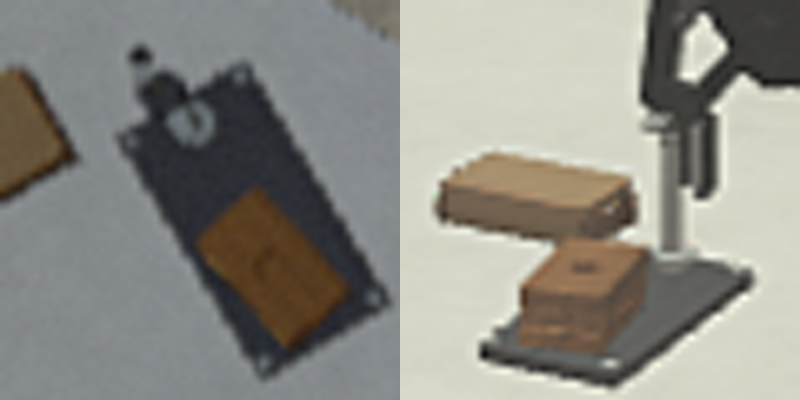

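The pile is flush in both views, with the hole at crop (268,262), i.e. top pixel (199.7,158.8). Next is the loupe, with its handle angle refined.

```bash
python3 - <<'E'
from h import *
c=avg('top',3); im=c[0]; v=(im[...,0]-im[...,2])/(im.sum(2)+20)
for t in(.14,.18,.22): print(t,*blob(c,v,t,(348.6,178.9),.008,half=20)[:3])
print('hole',onz(c,(199.7,158.8),.048))
E
python3 to.py .5205 -.331 .12 31.5
```

```text
0.14 [ 519.4 -331.4] -57.3 [array([ 519.4, -330.7]), array([15.1, 86.1]), np.float64(31.5)]
0.18 [ 519.2 -330.9] -57.2 [array([ 519.3, -330.6]), array([12.7, 84.5]), np.float64(31.9)]
0.22 [ 519.2 -330.6] -57.0 [array([ 519.2, -330.3]), array([10.2, 82.7]), np.float64(33.0)]
hole [0.5803367  0.25311643 0.048     ]
t 18.15 pos [ 0.5456 -0.0308  0.1719] w 0.0857 ff 0.0 F [ 0.2 -0.5 -0.2]
turn units (tool): [ -0.  -0. -13.]
shift units before turn: [-7.5   6.68  1.73]  after turn: [-8.1  -5.94  1.73]
```

send_rows([
  [[-0.9,0.8,0],[0,0,0]],
  [[-0.95,0.85,0],[0,0,0]],
  [[-0.95,0.85,0],[0,0,0]],
  [[-0.95,0.85,0],[0,0,0]],
  [[-0.95,0.85,0],[0,0,0]],
  [[-0.95,0.85,0],[0,0,0]],
  [[-0.95,0.85,0],[0,0,0]],
  [[-0.9,0.8,0],[0,0,0]],
], squeeze=80)

```text
clock: 18.95
eef_pos: [0.5203, -0.3336, 0.1719]
orientation: [[0.726, 0.688, 0.0], [0.688, -0.726, 0.0], [0.0, 0.0, -1.0]]
ft_force: [0.8, 0.1, -0.6]
width: 0.0856
finger_force: 0.0
```

send_rows([
  [[0,0,0],[0,0,-1]],
  [[0,0,0.3],[0,0,-1]],
  [[0,0,0.3],[0,0,-1]],
  [[0,0,0.3],[0,0,-1]],
  [[0,0,0.3],[0,0,-1]],
  [[0,0,0.3],[0,0,-1]],
  [[0,0,0.2],[0,0,-1]],
  [[0,0,0],[0,0,-1]],
])

```text
clock: 19.75
eef_pos: [0.52, -0.3314, 0.1197]
orientation: [[-0.03, 1.0, -0.002], [1.0, 0.03, 0.001], [0.001, -0.002, -1.0]]
ft_force: [-0.3, 0.0, 0.2]
width: 0.0855
finger_force: 0.0
```

send_rows([
  [[0,0,0],[0,0,-1]],
  [[0,0,0],[0,0,-1]],
  [[0,0,0],[0,0,-1]],
  [[0,0,0],[0,0,-1]],
  [[0,0,0],[0,0,-1]],
  [[0,0,0],[0,0,-0.1]],
  [[0,0,0],[0,0,0]],
])

```text
clock: 20.45
eef_pos: [0.5205, -0.332, 0.1208]
orientation: [[-0.529, 0.849, -0.0], [0.849, 0.529, 0.0], [0.0, -0.0, -1.0]]
ft_force: [0.5, 0.7, -0.4]
width: 0.0855
finger_force: 0.0
```

```bash
python3 to.py .5195 -.331 .004 32
```

```text
t 20.45 pos [ 0.5205 -0.332   0.1208] w 0.0855 ff 0.0 F [ 0.5  0.7 -0.4]
turn units (tool): [-0.   -0.   -0.01]
shift units before turn: [ 0.04 -0.01  3.89]  after turn: [ 0.05 -0.01  3.89]
```

send_rows([
  [[0.04,0,0.5],[0,0,0]],
  [[0,0,0.8],[0,0,0]],
  [[0,0,0.8],[0,0,0]],
  [[0,0,0.8],[0,0,0]],
  [[0,0,0.6],[0,0,0]],
  [[0,0,0.3],[0,0,0]],
  [[0,0,0.05],[0,0,0]],
  [[0,0,0],[0,0,0]],
])

```text
clock: 21.25
eef_pos: [0.5199, -0.3314, 0.0055]
orientation: [[-0.53, 0.848, 0.0], [0.848, 0.53, -0.0], [-0.0, 0.0, -1.0]]
ft_force: [0.0, -0.5, 0.3]
width: 0.0858
finger_force: 0.0
```

send_rows([
  [[0,0,0],[0,0,0]],
  [[0,0,0],[0,0,0]],
  [[0,0,0],[0,0,0]],
  [[0,0,0],[0,0,0]],
  [[0,0,0],[0,0,0]],
  [[0,0,0],[0,0,0]],
  [[0,0,0],[0,0,0]],
  [[0,0,0],[0,0,0]],
], fingers=1)

```text
clock: 22.05
eef_pos: [0.5198, -0.3314, 0.006]
orientation: [[-0.53, 0.848, 0.0], [0.848, 0.53, -0.0], [-0.0, 0.0, -1.0]]
ft_force: [-1.3, 0.6, 5.2]
width: 0.0116
finger_force: 79.3
```

send_rows([
  [[0,0,0],[0,0,0]],
  [[0,0,0],[0,0,0]],
  [[0,0,0],[0,0,0]],
  [[0,0,0],[0,0,0]],
])

```text
clock: 22.45
eef_pos: [0.5199, -0.3314, 0.0061]
orientation: [[-0.53, 0.848, 0.0], [0.848, 0.53, -0.0], [-0.001, 0.0, -1.0]]
ft_force: [-1.2, 0.9, 6.1]
width: 0.0114
finger_force: 79.3
```

send_rows([
  [[0,0,-0.2],[0,0,0]],
  [[0,0,-0.4],[0,0,0]],
  [[0,0,-0.7],[0,0,0]],
  [[0,0,-0.8],[0,0,0]],
  [[0,0,-0.8],[0,0,0]],
  [[0,0,-0.8],[0,0,0]],
  [[0,0,-0.7],[0,0,0]],
  [[0,0,-0.3],[0,0,0]],
])

```text
clock: 23.25
eef_pos: [0.5206, -0.332, 0.1494]
orientation: [[-0.53, 0.848, 0.003], [0.848, 0.53, -0.002], [-0.004, 0.002, -1.0]]
ft_force: [-0.3, 0.4, -0.8]
width: 0.0111
finger_force: 78.6
```

send_rows([
  [[0,0,0],[0,0,-0.3]],
  [[0,0,0],[0,0,-0.6]],
  [[0,0,0],[0,0,-0.8]],
  [[0,0,0],[0,0,-0.9]],
  [[0,0,0],[0,0,-0.9]],
  [[0,0,0],[0,0,-0.9]],
  [[0,0,0],[0,0,-0.9]],
  [[0,0,0],[0,0,-0.9]],
])

```text
clock: 24.05
eef_pos: [0.5192, -0.3311, 0.1461]
orientation: [[-0.936, 0.351, -0.001], [0.351, 0.936, 0.0], [0.001, 0.0, -1.0]]
ft_force: [0.6, -0.5, 0.2]
width: 0.0115
finger_force: 78.5
```

send_rows([
  [[0,0,0],[0,0,-0.9]],
  [[0,0,0],[0,0,-0.9]],
  [[0,0,0],[0,0,-0.8]],
  [[0,0,0],[0,0,-0.6]],
  [[0,0,0],[0,0,-0.2]],
  [[0,0,0],[0,0,0]],
  [[0,0,0],[0,0,0]],
])

```text
clock: 24.75
eef_pos: [0.5195, -0.3312, 0.1463]
orientation: [[-1.0, 0.008, -0.0], [0.008, 1.0, 0.0], [0.0, 0.0, -1.0]]
ft_force: [0.5, 0.3, -0.8]
width: 0.0116
finger_force: 78.5
```

```bash
python3 to.py .491 .252 .14 90
```

```text
t 24.75 pos [ 0.5195 -0.3312  0.1463] w 0.0116 ff 78.52382898330688 F [ 0.5  0.3 -0.8]
turn units (tool): [ 0.   -0.   -0.07]
shift units before turn: [ 1.1  19.43  0.21]  after turn: [ 0.95 19.44  0.21]
```

send_rows([
  [[0.2,0.3,0],[0,0,0]],
  [[0.2,0.6,0],[0,0,0]],
  [[0.2,0.8,0],[0,0,0]],
  [[0.2,0.9,0],[0,0,0]],
  [[0.2,0.9,0],[0,0,0]],
  [[0.1,0.9,0],[0,0,0]],
  [[0,0.9,0],[0,0,0]],
  [[0,0.9,0],[0,0,0]],
])

```text
clock: 25.55
eef_pos: [0.487, -0.1436, 0.1465]
orientation: [[-1.0, 0.007, -0.0], [0.007, 1.0, 0.0], [0.0, 0.0, -1.0]]
ft_force: [-0.3, -0.3, -1.0]
width: 0.0114
finger_force: 78.5
```

send_rows([
  [[0,0.9,0],[0,0,0]],
  [[0,0.9,0],[0,0,0]],
  [[0,0.9,0],[0,0,0]],
  [[0,0.9,0],[0,0,0]],
  [[0,0.9,0],[0,0,0]],
  [[0,0.9,0],[0,0,0]],
  [[0,0.9,0],[0,0,0]],
  [[0,0.9,0],[0,0,0]],
])

```text
clock: 26.35
eef_pos: [0.4884, 0.0722, 0.1465]
orientation: [[-1.0, 0.007, -0.0], [0.007, 1.0, 0.0], [0.0, 0.0, -1.0]]
ft_force: [1.1, 0.3, -0.9]
width: 0.0114
finger_force: 78.5
```

send_rows([
  [[0,0.9,0],[0,0,0]],
  [[0,0.9,0],[0,0,0]],
  [[0,0.9,0],[0,0,0]],
  [[0,0.8,0],[0,0,0]],
  [[0,0.6,0],[0,0,0]],
  [[0,0.3,0],[0,0,0]],
  [[0,0,0],[0,0,0]],
  [[0,0,0],[0,0,0]],
])

```text
clock: 27.15
eef_pos: [0.4896, 0.2024, 0.1463]
orientation: [[-1.0, 0.006, -0.0], [0.006, 1.0, -0.0], [0.0, -0.0, -1.0]]
ft_force: [-0.1, 0.2, -1.9]
width: 0.0112
finger_force: 78.6
```

```bash
python3 to.py .491 .2525 .1125 90
```

```text
t 27.15 pos [0.4896 0.2024 0.1463] w 0.0112 ff 78.55624437332153 F [-0.1  0.2 -1.9]
turn units (tool): [-0.   -0.   -0.06]
shift units before turn: [-0.04  1.67  1.13]  after turn: [-0.05  1.67  1.13]
```

send_rows([
  [[0,0.3,0.1],[0,0,0]],
  [[-0.04,0.5,0.3],[0,0,-0.06]],
  [[0,0.5,0.4],[0,0,0]],
  [[0,0.37,0.3],[0,0,0]],
  [[0,0,0.03],[0,0,0]],
  [[0,0,0],[0,0,0]],
  [[0,0,0],[0,0,0]],
  [[0,0,0],[0,0,0]],
])

```text
clock: 27.95
eef_pos: [0.4917, 0.2528, 0.1129]
orientation: [[-1.0, 0.001, 0.0], [0.001, 1.0, 0.0], [-0.0, 0.0, -1.0]]
ft_force: [-0.3, 0.1, -0.1]
width: 0.0115
finger_force: 78.6
```

```bash
python3 to.py .491 .2525 .1125 90; python3 - <<'E'
from h import *
t=avg('top',4); s=avg('scene',4)
print(proj(t,(.579,.2525,.1115)),proj(s,(.579,.2525,.1115)),proj(s,(.639,.287,.1115)))
a=t[0][125:175,165:215]; b=s[0][145:195,235:285]
o=np.hstack([cv2.resize(np.clip(v,0,255).astype(np.uint8),(400,400),interpolation=cv2.INTER_CUBIC) for v in(a,b)])
cv2.imwrite('pics/lens.png',o[:,:,::-1])
E
```

```text
t 27.95 pos [0.4917 0.2528 0.1129] w 0.0115 ff 78.56346845626831 F [-0.3  0.1 -0.1]
turn units (tool): [ 0.    0.   -0.01]
shift units before turn: [ 0.02 -0.01  0.01]  after turn: [ 0.02 -0.01  0.01]
[197.09891312 156.97951968] [266.65800502 173.2136584 ] [276.34606073 167.7172192 ]
```

View pics/lens.png

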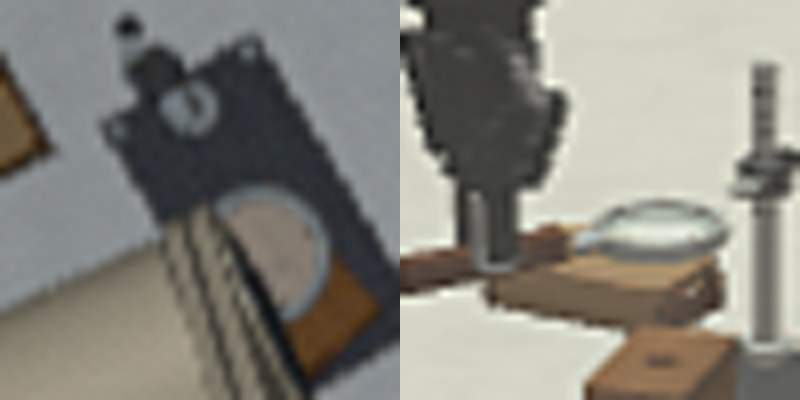

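The lens crop shows the rim centred at scene crop (658,231), where (657,230) was expected. In top it is near (261,255), where (261,260) was expected, so it is about 2 mm off. I'll check the tilt along the handle before handing in.

```bash
python3 - <<'E'
from h import *
s=cam('scene'); im=s[0]
for d in (.05,.07,.11,.13): print(d,(proj(s,(.580-d,.2525,.1145))).round(1))
v=im.astype(float); r=(v[...,0]-v[...,2])/(v.sum(2)+20)
for u in (225,228,231,234,237,240,250,252,254):
    col=r[165:195,u]; w=np.clip(col-.1,0,None); print(u,(np.arange(165,195)@w/w.sum()).round(1) if w.sum() else None, (165+np.where(col>.1)[0]).tolist())
E
```

```text
0.05 [254.8 174.8]
0.07 [249.9 175.8]
0.11 [239.9 177.8]
0.13 [234.9 178.9]
225 None []
228 None []
231 None []
234 None []
237 177.0 [177]
240 177.2 [176, 177, 180]
250 180.2 [174, 179, 180, 181, 182, 183]
252 177.7 [174, 175, 178, 179, 180, 181, 182, 183]
254 176.4 [173, 174, 178, 179, 180, 181, 182, 183]
```

```bash
python3 -c "
from rig import bot
print(bot.close_job())"
```

```text
the job is handed in; nothing more can be done
None
```

I handed the job in at about 28 s of the 70 s allowed, but the interface gave no verdict: the pile looks flush, and the loupe is held about level at pointer height, its lens within about 2–3 mm of the hole by the cameras.

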